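# Close the seal case and hold it pressed

### The job

Lay the square stone seal flat in the recess of the lower half of its wooden case, then fit the upper half (the one with the grip rib) over the two dowels until the halves meet flush all round. Keep pressing the case shut on the mat with the fingers, with a push of about 15 N, so that it can be tied: finish while still pressing, without letting go, and leave the other things on the desk where they are.

Things in the scene. Friction and masses are not known exactly. Their poses are not given: they have to be found in the camera images.
- case_base: lower half of the case: loose dark wooden block 130 (x) x 56 (y) x 22 (z) mm, 0.45 kg, on the mat, recess up. Origin: centre of its underside; z up, x along its length. In its top face a recess 72 x 30, 10 deep (floor at z 12). Two wooden dowels, 10 dia, stand at x = +50 and -50, y 0, from z 22 up to z 42; their last 6 mm taper to 4 dia
- case_top: upper half: loose dark wooden block 130 (x) x 56 (y) x 26 (z) mm, 0.16 kg, lying right way up. Origin: centre of its underside; x along its length. Holes of 13 dia right through at x = +50 and -50, y 0; a hollow 76 x 34, 17 deep, below. On top, in the middle, a grip rib 60 (x) x 18 (y), z 26 to 50. Goes on either way round; home, its origin is 22 above that of the lower half
- seal: square-sided plain stone seal lying on its side, 64 (x) x 24 (y) x 24 (z) mm, 0.1 kg, a thin red stamping face at its -x end. Origin: centre of its underside; x along its length. Laid in the recess it may point either way and stands 14 mm proud of the lower half's top face
- seal_mid (a point): middle of the seal, 12 mm above its underside
- mat: grey felt mat fixed on the desk under all the things, 600 (x) x 830 (y) x 2 mm thick (its top 2 mm above the desk); origin: centre of its underside
- recess_mid (a point): point on the lower half over the middle of its recess, 24 mm above its underside: where the middle of the seal is when it lies in the recess
- round_seal: bystander, leave alone: round stone seal standing on end, 22 dia x 55 mm tall; origin: centre of its foot
- paperweight: bystander, leave alone: steel bar paperweight with a small round stud, 160 x 22 x 14 (24 with the stud) mm, long along its x; origin: centre of its underside
- ink_dish: bystander, leave alone: empty white ceramic dish, 70 across the rim, 28 mm tall; origin: centre of its foot
- water_jar: bystander, leave alone: small blue ceramic jar with a black cap, 44 dia, 55 mm tall; origin: centre of its foot

How it is judged:
By the outcome, as a careful person would: the job done as asked, in the order asked, and still so for the second after the job is handed in, while the arm keeps its last pose, push and grip.
It also fails if it takes over 64 s, if anything falls off the work surface, if the arm or the gripper's body presses on something with over 40 N, if the wrist force passes 120 N, or if a joint passes its speed limit or range.

### The arm

A 6-joint arm with a two-finger parallel gripper is mounted at the origin on the work surface. World frame = base frame: x ahead of the robot, y to its left, z up, the work surface at z = 0. Lengths are in mm, angles in degrees, forces in N, time in s.
With the tool pointing down it reaches from about 300 to 850 mm from the base axis. Payload 4.2 kg.
Tool frame: the origin (TCP) lies on the centre line of the jaws, within the pads' length; the fingertips stand 11 mm ahead of it and the grasp point (between the pads) lies 8 mm behind it; z points along the fingers, y is the line along which they close (so a half turn about z gives the same grasp; the last joint's range is limited). The gripper opens to 91 mm and grips with 3 to 60 N. Pads are 32 mm wide; open, the fingers measure 118 mm over their backs; the gripper's body (76 mm by 178 mm) begins 60 mm behind the grasp point.
Start: joints at [73.625, 18.312, 89.639, -0, 72.044, -1.146], TCP at [151.044, 554.825, 197.176] pointing down, gripper open.
Joint ranges: [-177.97, 177.97], [-48.28, 115.42], [12.27, 149.76], [-77.06, 257.06], [2.81, 150.46], [-146.56, 146.56]. Speed limits (degrees/s): [147.25, 147.25, 180, 180, 180, 180].

### API

Orientations are given as [roll, pitch, yaw] about the fixed x, y, z axes, in that order (R = Rz(yaw) Ry(pitch) Rx(roll)).
In Python, from workcell import env, grab_frame, camera_model, models gives the robot as it stands.
- The arm moves only by the shell command python3 -m crank 'ROWS' [FORCE]. ROWS is text: rows parted by semicolons, each of 7 numbers parted by spaces: the closure, from -1 (fully open) to 1 (shut), so that 0 is half open, then the shift along the tool's x, y, z in mm, then the turn, a rotation vector about the tool's x, y, z in degrees. A call has 1 to 10 rows; each row shifts and turns the commanded pose from where the row before left it, along the tool's axes as they then stand; what a row does not reach is not made up. A row lasts 1/8 s, in which the tool goes at most 62.5 mm and 10.7 degrees, less where a joint would pass 70% of its speed; a pose out of reach is approached as far as the arm can. A call is refused whole if a number of a shift passes 62.5 or a number of a turn 10.7, either way. A call with a gripper value outside its range is refused whole. The fingers move at their own pace and stop on an object; FORCE is the grip in N (left out, the last holds). Time passes only in rows, so rows that do not move let the fingers close. It gives the time, the measured TCP pose, the force, the opening and the grip force at its end, in the units of the state.
- env.state(): the state, without advancing time (a new reading comes with each control period).
- grab_frame(name): name is "scene" or "top"; returns the picture (420x560x3 uint8, blue, green, red); there is no depth.
- camera_model(name): a dict with "K" (3x3 intrinsics, pixels), "k1" (the pictures are not rectified: a ray, as slopes to the right and down, at radius r is drawn at 1 + k1 r^2 times it, then the intrinsics apply), "R" (3x3) and "t" (3): a world point X has camera coordinates R X + t. Camera axes: x right, y down, z forward; pixel columns grow to the right and rows downward; lengths in mm; the calibration is good to about 2 mm. A picture is of the moment at which its call begins. camera_model takes no time and is no camera call.
- env.job_done(): hands the job in; it is judged then, once.
Trained networks look in the newest picture that a camera, given by its name, has taken for a name from the list of things; names that differ only in an ending like _2 or _b are one class to them, and where a whole thing is asked for, a point or a joint stands for the part that bears it (a point fixed in the world has none). Each returns a list of dicts, best first, with "p" (0 to 1); they miss things now and then, are a little off and sometimes report something else, mostly with a low value. They report only what shows in the picture. A call takes as long as a camera call.
- models.search_frame(name, camera): "point" ([x, y, z] in mm, in world coordinates, good to about 4 mm: the middle of the surface that is visible of it).
The state is a dict: "time_s": time; "qpos": joint angles; "qvel": joint speeds; "effort": joint torques, N m; "ee_pos": TCP position; "ee_rot": TCP orientation; "force": force on the tool from outside, world axes, zero at the start; "torque": the same for the moment, N m; "gripper_width": finger opening in mm; "gripper_force": force on a finger pad.
Only numpy, scipy, OpenCV 4.12 (cv2) and the standard library are available. Lean on these libraries where they do the work, as an engineer would, in place of code of your own. Each camera call takes 0.05 s, during which the arm holds its last target. There are 200 camera calls.

## Working session

There is one attempt and no reset: what is moved stays moved. The work goes in short steps, Python scripts to look and compute and a shell command to move; the robot and the scene stay as the last step left them, time stands still between calls to the robot, and variables do not carry over. Pictures are saved under pics/ and viewed, at most 10 in all, crops included, and the job is handed in when it is done.

```bash
mkdir -p pics
python3 - <<'E'
from workcell import env, grab_frame, camera_model, models
import cv2
for n in ("scene","top"):
    cv2.imwrite(f"pics/{n}0.png",grab_frame(n))
    c=camera_model(n); print(n,c)
    for o in ("case_base","case_top","seal","round_seal","paperweight","ink_dish","water_jar"):
        print(o,[(list(map(round,d["point"])),round(d["p"],2)) for d in models.search_frame(o,n)[:3]])
print(env.state())
E
```

```text
scene {'K': array([[392.45974303,   0.        , 280.43151605],
       [  0.        , 392.45974303, 205.52142545],
       [  0.        ,   0.        ,   1.        ]]), 'k1': 0.010790915542930145, 'R': array([[-0.64191378,  0.76675561,  0.00570278],
       [ 0.48700535,  0.41343405, -0.76934913],
       [-0.59226048, -0.49107852, -0.6388031 ]]), 't': array([ 348.66547296, -211.91934904, 1228.74873582])}
case_base [([718, -5, 18], 0.66), ([541, -16, 26], 0.61)]
case_top [([584, -258, 31], 0.58)]
seal [([717, -2, 20], 0.61), ([617, 244, 25], 0.59)]
round_seal [([454, -154, 36], 0.55), ([621, 240, 26], 0.35)]
paperweight [([713, -1, 17], 0.81)]
ink_dish [([426, 158, 20], 0.79), ([680, 127, 1], 0.56), ([616, 244, 27], 0.28)]
water_jar [([423, -304, 36], 0.82)]
top {'K': array([[388.43055604,   0.        , 272.01221954],
       [  0.        , 388.43055604, 216.65110417],
       [  0.        ,   0.        ,   1.        ]]), 'k1': -0.044631774684452764, 'R': array([[ 1.31281768e-01, -9.91345082e-01, -1.60903078e-04],
       [-9.71072426e-01, -1.28564443e-01, -2.01220097e-01],
       [ 1.99457
[... 337 characters left out ...]
.59), ([417, -309, 58], 0.57)]
{'time_s': 0.8, 'qpos': array([ 7.36243522e+01,  1.83076098e+01,  8.96393840e+01, -2.11523560e-03,
        7.20442912e+01, -1.14617145e+00]), 'qvel': array([-0.02525939, -0.0436053 ,  0.03472596,  0.06094168, -0.02417282,
       -0.10192029]), 'effort': array([ 3.48807798e-04, -4.12303305e+01, -2.32214302e+01,  7.26302876e-02,
        3.76201328e-02,  2.36971164e-05]), 'ee_pos': array([151.06024466, 554.81108173, 197.21636606]), 'ee_rot': array([1.79991327e+02, 2.18623594e-03, 1.64771175e+02]), 'force': array([0.51325873, 0.34237071, 0.88301256]), 'torque': array([ 0.01766204,  0.00467305, -0.02513726]), 'gripper_force': 0.0, 'gripper_width': 91.07517797319481}
```

View pics/top0.png

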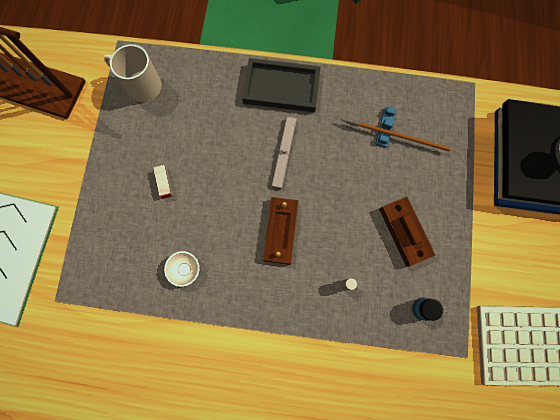

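View pics/scene0.png

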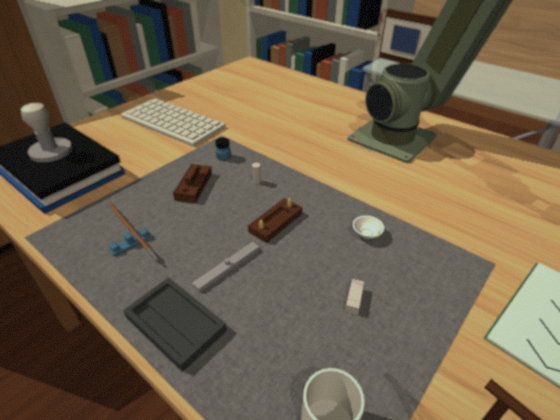

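```bash
cat > h.py <<'E'
import numpy as np, cv2
from scipy.optimize import minimize
from workcell import env, grab_frame, camera_model, models
S=4
def box(x,y,z0,z1,cx=0): return np.array([[cx+a*x/2,b*y/2,z] for a in(-1,1) for b in(-1,1) for z in(z0,z1)],float)
def cyl(cx,z0,z1,d0,d1): return np.array([[cx+r/2*np.cos(t),r/2*np.sin(t),z] for z,r in((z0,d0),(z1,d1)) for t in np.linspace(0,6.28,12)])
PARTS={"case_base":[box(130,56,0,22)]+[np.vstack([cyl(s*50,22,36,10,10),cyl(s*50,36,42,10,4)]) for s in(1,-1)],
 "case_top":[box(130,56,0,26),box(60,18,26,50)],"seal":[box(64,24,0,24)]}
def proj(c,X):
    p=X@c["R"].T+c["t"]; s=p[:,:2]/p[:,2:]; s=s*(1+c["k1"]*(s**2).sum(1,keepdims=True))
    return s*[c["K"][0,0],c["K"][1,1]]+[c["K"][0,2],c["K"][1,2]]
def place(P,q,z):
    a=np.radians(q[2]); c,s=np.cos(a),np.sin(a)
    return P@np.array([[c,-s,0],[s,c,0],[0,0,1]]).T+[q[0],q[1],z]
def mask(img,name):
    h=cv2.cvtColor(img,cv2.COLOR_BGR2HSV).astype(int)
    if name=="seal": return ((h[...,2]>135)|((h[...,1]>120)&(h[...,2]>60)))
    return (h[...,1]>110)&(h[...,2]>25)
def fit(name,q0,cams,z=2.,near=95):
    data=[]
    for n,img in cams.items():
        c=camera_model(n); u=proj(c,np.array([[q0[0],q0[1],z+15]]))[0]; o=(u-64).round()
        crop=img[int(o[1]):int(o[1])+128,int(o[0]):int(o[0])+128]
        m=cv2.resize(mask(crop,name).astype(np.float32),None,fx=S,fy=S,interpolation=cv2.INTER_LINEAR)
        r=cv2.circle(np.zeros(m.shape,np.float32),(256,256),int(near/130*S*55),1,-1)
        m=(m>.5)*r; data.append((c,o,m))
    def cost(q):
        t=0
        for c,o,m in data:
            r=np.zeros(m.shape,np.float32)
            for P in PARTS[name]:
                p=((proj(c,place(P,q,z))-o+.5)*S-.5)
                cv2.fillConvexPoly(r,cv2.convexHull(np.round(p*16).astype(np.int32)),1,shift=4)
            t+=np.abs(r-m).sum()/(np.maximum(r,m).sum())
        return t/len(data)
    b=min((minimize(cost,[q0[0],q0[1],y],method="Nelder-Mead",options=dict(initial_simplex=[[q0[0],q0[1],y],[q0[0]+12,q0[1],y],[q0[0],q0[1]+12,y],[q0[0],q0[1],y+20]],xatol=.05,fatol=1e-5)) for y in q0[2]),key=lambda r:r.fun)
    return b.x.round(1),round(b.fun,3)
E
cat > m.py <<'E'
from h import *
I={n:cv2.imread(f"pics/{n}0.png") for n in("top","scene")}
for nm,q,nr in(("seal",(604,240,[0,20,-20,40]),60),("case_base",(538,-20,[0,-20,20]),95),("case_top",(572,-266,[0,30,-30]),95)):
    for k in(("top",),("scene",),("top","scene")): print(nm,k,*fit(nm,q,{n:I[n] for n in k},near=nr))
E
python3 m.py
```

```text
seal ('top',) [608.3 239.2  23.7] 0.206
seal ('scene',) [594.2 231.   21.6] 0.212
seal ('top', 'scene') [608.5 237.6  22. ] 0.255
case_base ('top',) [ 5.38e+02 -1.80e+01  3.00e-01] 0.024
case_base ('scene',) [535.1 -20.6   1.9] 0.099
case_base ('top', 'scene') [ 5.379e+02 -1.830e+01  4.000e-01] 0.07
case_top ('top',) [ 569.1 -273.    29.6] 0.184
case_top ('scene',) [ 566.5 -276.7   31.9] 0.316
case_top ('top', 'scene') [ 569.4 -273.9   31.1] 0.256
```

```bash
cat > ov.py <<'E'
from h import *
def overlay(img,n,name,q,z=2.,S=4):
    c=camera_model(n); u=proj(c,np.array([[q[0],q[1],z+15]]))[0]; o=(u-48).round().astype(int)
    cr=cv2.resize(img[o[1]:o[1]+96,o[0]:o[0]+96],None,fx=S,fy=S,interpolation=cv2.INTER_NEAREST)
    mk=cv2.resize(mask(img[o[1]:o[1]+96,o[0]:o[0]+96],name).astype(np.uint8)*255,None,fx=S//2,fy=S//2)
    for P in PARTS[name]:
        p=(proj(c,place(P,q,z))-o+.5)*S; cv2.polylines(cr,[cv2.convexHull(p.round().astype(np.int32))],True,(0,255,0),1)
    cr=cv2.resize(cr,(264,264),interpolation=cv2.INTER_AREA); mk=cv2.cvtColor(cv2.resize(mk,(264,264)),cv2.COLOR_GRAY2BGR)
    return np.vstack([cr,mk])
if __name__=="__main__":
    I=cv2.imread("pics/top0.png")
    cv2.imwrite("pics/ov.png",np.hstack([overlay(I,"top",a,q) for a,q in(("seal",(608.3,239.2,23.7)),("case_base",(538,-18,.3)),("case_top",(569.1,-273,29.6)))]))
E
python3 ov.py
```

```text
(no output)
```

View pics/ov.png

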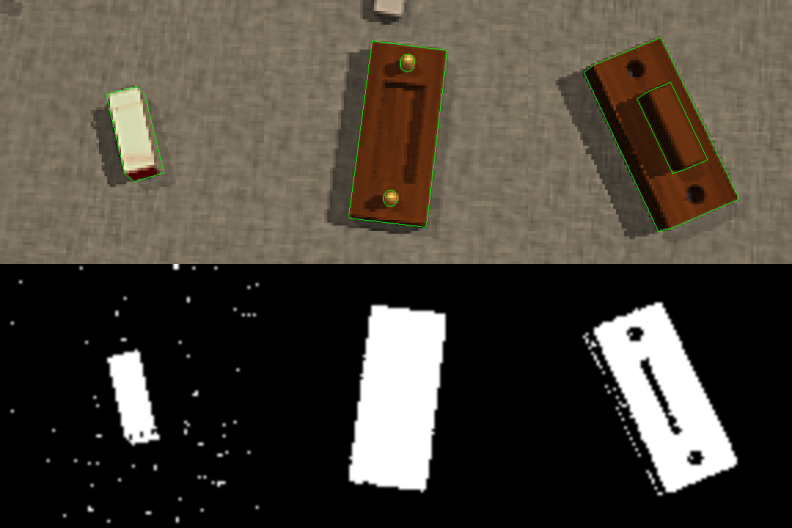

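```bash
sed -i 's/h\[...,2\]>135)|((h\[...,1\]>120)/h[...,2]>165)|((h[...,1]>140)/' h.py; python3 m.py
python3 - <<'E'
from ov import *
T=cv2.imread("pics/top0.png");I=cv2.imread("pics/scene0.png")
cv2.imwrite("pics/ov2.png",np.hstack([overlay(I,"scene",a,q) for a,q in(("seal",(605,236,22)),("case_base",(535.1,-20.6,1.9)),("case_top",(566.5,-276.7,31)))]))
E
```

```text
seal ('top',) [607.7 239.2  25.6] 0.206
seal ('scene',) [591.8 230.6  21.4] 0.314
seal ('top', 'scene') [608.4 238.   22.6] 0.286
case_base ('top',) [ 5.38e+02 -1.80e+01  3.00e-01] 0.024
case_base ('scene',) [535.1 -20.6   1.9] 0.099
case_base ('top', 'scene') [ 5.379e+02 -1.830e+01  4.000e-01] 0.07
case_top ('top',) [ 569.1 -273.    29.6] 0.184
case_top ('scene',) [ 566.5 -276.7   31.9] 0.316
case_top ('top', 'scene') [ 569.4 -273.9   31.1] 0.256
```

View pics/ov2.png

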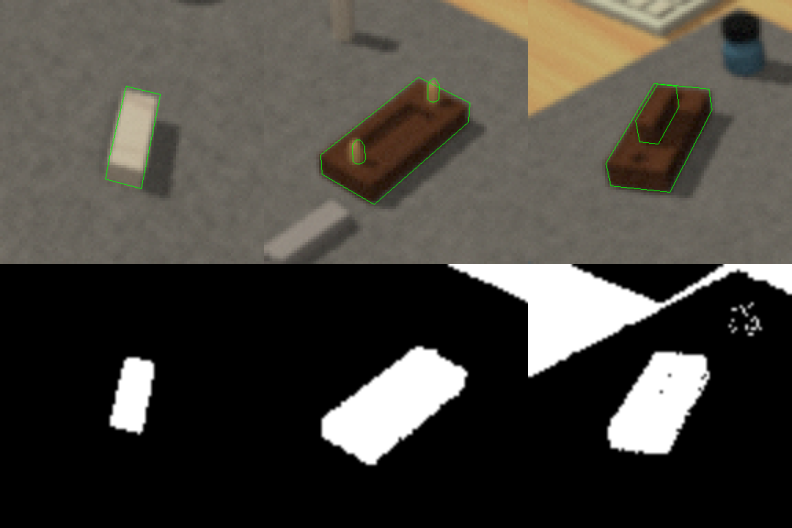

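```bash
cat >> h.py <<'E'
def back(n,uv,z):
    c=camera_model(n); d=np.array(c["K"]); s=np.array([(uv[0]-d[0,2])/d[0,0],(uv[1]-d[1,2])/d[1,1]]); u=s.copy()
    for _ in range(10): u=s/(1+c["k1"]*(u@u))
    r=c["R"].T@np.array([*u,1]); o=-c["R"].T@c["t"]
    return o+r*(z-o[2])/r[2]
E
python3 - <<'E'
from h import *
for n,th in(("top",165),("scene",165)):
    I=cv2.imread(f"pics/{n}0.png"); u=proj(camera_model(n),np.array([[606,238,20.]]))[0].astype(int); x0,y0=u-30
    g=I[y0:y0+60,x0:x0+60,1].astype(np.float32); g=cv2.resize(g,None,fx=4,fy=4,interpolation=cv2.INTER_LINEAR)
    for th in (140,150,165,180):
        k,l,s,ce=cv2.connectedComponentsWithStats((g>th).astype(np.uint8)); i=1+s[1:,4].argmax()
        ys,xs=np.where(l==i); P=np.array([back(n,((x+.5)/4-.5+x0,(y+.5)/4-.5+y0),26)[:2] for x,y in zip(xs,ys)])
        r=cv2.minAreaRect(P.astype(np.float32)); print(n,th,P.mean(0).round(1),np.round(r[0],1),np.round(r[1],1),round(r[2],1))
E
```

```text
Traceback (most recent call last):
  File "h.py", line 39, in back
    c=camera_model(n); d=np.array(c["K"]); s=np.array([(uv[0]-d[0,2])/d[0,0],(uv[1]-d[1,2])/d[1,1]]); u=s.copy()
ValueError: time passes only in moves, steps and waits
```

```bash
sed -i 's/^S=4/S=4\nimport functools\ncamera_model=functools.cache(camera_model)/' h.py
python3 - <<'E'
from h import *
for n,th in(("top",165),("scene",165)):
    I=cv2.imread(f"pics/{n}0.png"); u=proj(camera_model(n),np.array([[606,238,20.]]))[0].astype(int); x0,y0=u-30
    g=I[y0:y0+60,x0:x0+60,1].astype(np.float32); g=cv2.resize(g,None,fx=4,fy=4,interpolation=cv2.INTER_LINEAR)
    for th in (140,150,165,180):
        k,l,s,ce=cv2.connectedComponentsWithStats((g>th).astype(np.uint8)); i=1+s[1:,4].argmax()
        ys,xs=np.where(l==i); P=np.array([back(n,((x+.5)/4-.5+x0,(y+.5)/4-.5+y0),26)[:2] for x,y in zip(xs,ys)])
        r=cv2.minAreaRect(P.astype(np.float32)); print(n,th,P.mean(0).round(1),np.round(r[0],1),np.round(r[1],1),round(r[2],1))
E
```

```text
top 140 [608.4 238.3] [608.6 238.3] [64.1 24.5] 22.8
top 150 [608.4 238.4] [608.6 238.4] [63.7 24.1] 22.6
top 165 [608.3 238.3] [608.5 238.4] [63.  23.7] 22.5
top 180 [608.2 238.4] [608.4 238.4] [62.5 23.1] 22.6
scene 140 [610.5 237.5] [609.3 236.9] [65.  23.1] 22.3
scene 150 [610.7 237.6] [609.5 237. ] [63.4 22.2] 22.2
scene 165 [611.3 237.9] [609.7 237.1] [60.8 20.8] 22.7
scene 180 [607.8 236. ] [606.9 236. ] [35.7 18.2] 21.3
```

```bash
cat > go.py <<'E'
import sys,numpy as np
from workcell import env
def go(x,y,z,yaw):
    s=env.state(); p=s["ee_pos"]; r=s["ee_rot"]; d=np.array([x,y,z])-p
    t=(yaw-r[2]+180)%360-180; a=np.radians(yaw); X=np.array([np.cos(a),np.sin(a)]); Y=np.array([np.sin(a),-np.cos(a)])
    print("t",round(s["time_s"],2),"pos",p.round(1),"rpy",r.round(2),"w",round(s["gripper_width"],1),"F",s["force"].round(1),"gf",round(s["gripper_force"],1))
    print("turn z",round(-t,2),"then shift",round(d[:2]@X,1),round(d[:2]@Y,1),round(-d[2],1))
go(*map(float,sys.argv[1:]))
E
python3 go.py 608.5 238 110 202.6
```

```text
t 0.8 pos [151.1 554.8 197.2] rpy [179.99   0.   164.77] w 91.1 F [0.5 0.3 0.9] gf 0.0
turn z -37.83 then shift -300.6 -468.3 87.2
```

```bash
python3 -m crank '0 0 0 0 0 0 -9.5;0 0 0 0 0 0 -9.5;0 0 0 0 0 0 -9.5;0 0 0 0 0 0 -9.3' 20; python3 -m crank '0 -30 -46.8 0 0 0 0;0 -30 -46.8 0 0 0 0;0 -30 -46.8 0 0 0 0;0 -30 -46.8 0 0 0 0;0 -30 -46.8 7 0 0 0;0 -30 -46.8 15 0 0 0;0 -30 -46.8 15 0 0 0;0 -30 -46.8 15 0 0 0;0 -30 -46.8 15 0 0 0;0 -30 -46.8 15 0 0 0'; python3 go.py 608.5 238 26 202.6
```

```text
time_s: 1.3
ee_pos: [151.1, 554.8, 197.2]
ee_rot: [180.0, 0.0, -157.1]
force: [-0.2, -0.5, -0.2]
gripper_width: 53.9
gripper_force: 0.0
time_s: 2.55
ee_pos: [609.2, 236.7, 114.8]
ee_rot: [180.0, 0.0, -157.4]
force: [0.2, 0.4, 0.1]
gripper_width: 45.9
gripper_force: 0.0
t 2.55 pos [609.2 236.7 114.8] rpy [ 1.7998e+02  3.0000e-02 -1.5744e+02] w 45.9 F [0.2 0.4 0.1] gf 0.0
turn z -0.04 then shift 0.2 1.5 88.8
```

```bash
python3 -m crank '0 0 0 20 0 0 0;0 0 0 20 0 0 0;0 0 0 20 0 0 0;0 0 0 0 0 0 0;0 0 0 0 0 0 0' >/dev/null; python3 go.py 608.5 238 26 202.6
python3 - <<'E'
from h import *
T=grab_frame("top");I=grab_frame("scene")
a=[]
for n,i in(("top",T),("scene",I)):
    u=proj(camera_model(n),np.array([[608,238,20.]]))[0].astype(int); a.append(cv2.resize(i[max(u[1]-50,0):u[1]+50,u[0]-50:u[0]+50],(400,400),interpolation=cv2.INTER_CUBIC))
cv2.imwrite("pics/s1.png",np.hstack(a))
E
```

```text
t 3.17 pos [608.3 238.1  56. ] rpy [ 1.8000e+02  8.0000e-02 -1.5742e+02] w 45.6 F [-0.1  0.   0.6] gf 0.0
turn z -0.02 then shift -0.2 -0.2 30.0
```

View pics/s1.png

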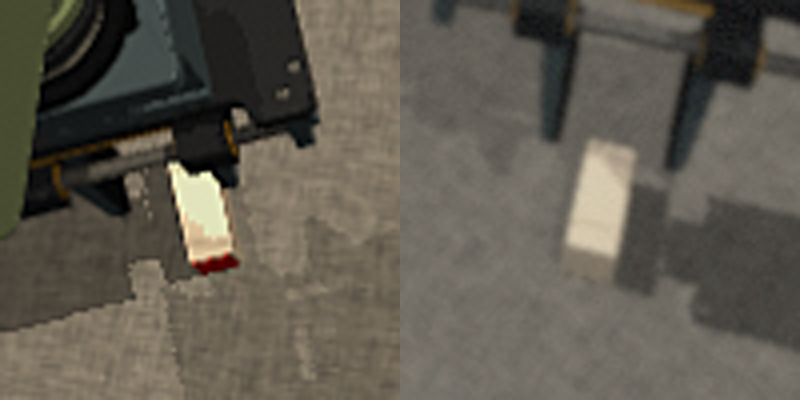

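The right half (scene view) shows the fingertips (≈552,135 and 675,165) straddling the seal (≈605,150 at its far end), aligned with it. Descending and gripping.

```bash
python3 -m crank '0 0 0 15 0 0 0;0 0 0 15 0 0 0;0 0 0 0 0 0 0;1 0 0 0 0 0 0;1 0 0 0 0 0 0;1 0 0 0 0 0 0;1 0 0 0 0 0 0' 20; python3 -m crank '1 0 0 -20 0 0 0;1 0 0 -30 0 0 0;1 0 0 -30 0 0 0;1 0 0 0 0 0 0'; python3 go.py 537.3 -18.8 110 180.4
```

```text
time_s: 4.15
ee_pos: [607.8, 237.9, 25.5]
ee_rot: [180.0, 0.0, -157.4]
force: [-0.3, 0.9, -1.2]
gripper_width: 8.5
gripper_force: 0.0
time_s: 4.65
ee_pos: [609.4, 238.5, 108.0]
ee_rot: [-180.0, 0.4, -157.4]
force: [0.5, 0.4, -0.7]
gripper_width: 0.4
gripper_force: 0.0
t 4.65 pos [609.4 238.5 108. ] rpy [-179.99    0.35 -157.43] w 0.4 F [ 0.5  0.4 -0.7] gf 0.0
turn z 22.17 then shift 73.9 -256.8 -2.0
```

Run:
```python
from h import *
a=[]
for n in("top","scene"):
    i=grab_frame(n); cv2.imwrite(f"pics/{n}_r.png",i)
    u=proj(camera_model(n),np.array([[608,238,20.]]))[0].astype(int); a.append(cv2.resize(i[max(u[1]-60,0):u[1]+60,u[0]-60:u[0]+60],(400,400),interpolation=cv2.INTER_CUBIC))
cv2.imwrite("pics/s2.png",np.hstack(a))
```

```text
(no output)
```

View pics/s2.png

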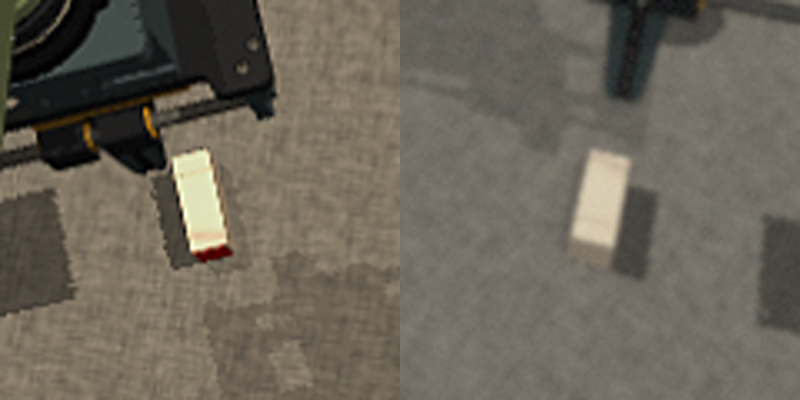

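```bash
cat > seal.py <<'E'
from h import *
def seal(n,I,g0,z=26,th=150):
    u=proj(camera_model(n),np.array([[*g0,z-6.]]))[0].astype(int); x0,y0=u-30
    g=I[y0:y0+60,x0:x0+60,1].astype(np.float32); g=cv2.resize(g,None,fx=4,fy=4,interpolation=cv2.INTER_LINEAR)
    k,l,s,ce=cv2.connectedComponentsWithStats((g>th).astype(np.uint8)); i=1+s[1:,4].argmax()
    ys,xs=np.where(l==i); P=np.array([back(n,((x+.5)/4-.5+x0,(y+.5)/4-.5+y0),z)[:2] for x,y in zip(xs,ys)])
    r=cv2.minAreaRect(P.astype(np.float32)); return np.round(r[0],1),np.round(r[1],1),round(r[2],1)
if __name__=="__main__":
  for n in("top","scene"):
    I=cv2.imread(f"pics/{n}_r.png"); print(n,seal(n,I,(606,238)))
    u=proj(camera_model(n),np.array([[608,238,20.]]))[0].astype(int)
    p=proj(camera_model(n),np.array([[609.4,238.5,97.],[609.4,238.5,116]])); print("tip in crop",((p-u+60)*400/120+[0 if n=="top" else 400,0]).round(0).tolist())
E
python3 seal.py
```

```text
top (array([608.6, 238.3]), array([64.1, 24.5]), 22.8)
tip in crop [[163.0, 160.0], [153.0, 149.0]]
scene (array([609.5, 236.9]), array([65.5, 23.7]), 22.3)
tip in crop [[619.0, 112.0], [624.0, 87.0]]
```

```bash
python3 -m crank '0 0 0 20 0 0 0;0 0 0 30 0 0 0;0 0 0 30 0 0 0;0 0 0 3 0 0 0;0 0 0 2 0 0 0;0 0 0 2 0 0 0;0 0 0 0 0 0 0;0 0 0 0 0 0 0';python3 go.py 608.5 238 18 202.6
python3 - <<'E'
from h import *
a=[]
for n in("top","scene"):
    i=grab_frame(n); cv2.imwrite(f"pics/{n}_r.png",i)
    u=proj(camera_model(n),np.array([[608,238,20.]]))[0].astype(int); a.append(cv2.resize(i[u[1]-30:u[1]+30,u[0]-30:u[0]+30],(400,400),interpolation=cv2.INTER_CUBIC))
cv2.imwrite("pics/s3.png",np.hstack(a))
E
```

```text
time_s: 5.75
ee_pos: [608.0, 238.0, 18.8]
ee_rot: [180.0, 0.1, -157.4]
force: [0.4, 0.0, 0.1]
gripper_width: 45.8
gripper_force: 0.0
t 5.75 pos [608.  238.   18.8] rpy [ 1.8000e+02  7.0000e-02 -1.5743e+02] w 45.8 F [0.4 0.  0.1] gf 0.0
turn z -0.03 then shift -0.4 -0.2 0.8
```

View pics/s3.png

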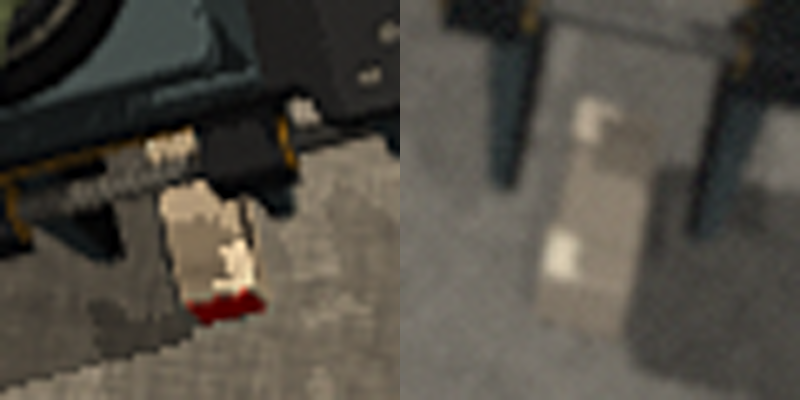

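Run:
```python
from h import *
a=np.radians(202.57);X=np.array([np.cos(a),np.sin(a),0]);Y=np.array([np.sin(a),-np.cos(a),0]);T=np.array([608,238,18.8])
for n in("top","scene"):
    u=proj(camera_model(n),np.array([[608,238,20.]]))[0].astype(int)
    for z in(7.8,20,30):
      for s in(1,-1):
        P=np.array([T+s*Y*d+X*w+[0,0,z-18.8] for d in(23,36) for w in(16,-16)])
        print(n,z,s,((proj(camera_model(n),P)-u+30)*400/60+[0 if n=="top" else 400,0]).round(0).tolist())
```

```text
top 7.8 1 [[152.0, 281.0], [132.0, 186.0], [112.0, 291.0], [92.0, 197.0]]
top 7.8 -1 [[294.0, 244.0], [273.0, 150.0], [334.0, 233.0], [313.0, 140.0]]
top 20 1 [[140.0, 270.0], [120.0, 175.0], [99.0, 281.0], [80.0, 185.0]]
top 20 -1 [[285.0, 233.0], [263.0, 138.0], [325.0, 222.0], [304.0, 127.0]]
top 30 1 [[130.0, 261.0], [110.0, 165.0], [89.0, 272.0], [69.0, 176.0]]
top 30 -1 [[277.0, 224.0], [255.0, 128.0], [318.0, 213.0], [296.0, 117.0]]
scene 7.8 1 [[686.0, 206.0], [670.0, 295.0], [731.0, 217.0], [717.0, 307.0]]
scene 7.8 -1 [[527.0, 167.0], [507.0, 253.0], [483.0, 156.0], [462.0, 242.0]]
scene 20 1 [[692.0, 179.0], [677.0, 268.0], [738.0, 190.0], [724.0, 280.0]]
scene 20 -1 [[532.0, 140.0], [511.0, 227.0], [487.0, 129.0], [466.0, 215.0]]
scene 30 1 [[697.0, 157.0], [682.0, 246.0], [744.0, 168.0], [730.0, 258.0]]
scene 30 -1 [[536.0, 118.0], [515.0, 204.0], [491.0, 107.0], [469.0, 193.0]]
```

```bash
for i in 1 2 3; do :; done; python3 -m crank '0 0 0 2 0 0 0;0 0 0 2 0 0 0;0 0 0 0 0 0 0;0 0 0 0 0 0 0' | egrep 'ee_pos|force'; python3 -m crank '0.2 0 0 0 0 0 0;1 0 0 0 0 0 0;1 0 0 0 0 0 0;1 0 0 0 0 0 0' 10
```

```text
ee_pos: [607.7, 237.8, 14.1]
force: [-0.3, -0.4, 0.3]
gripper_force: 0.0
time_s: 6.85
ee_pos: [607.7, 237.8, 14.2]
ee_rot: [180.0, 0.0, -157.4]
force: [-0.7, -0.5, -0.2]
gripper_width: 9.3
gripper_force: 0.0
```

Run:
```python
from h import *
print({k:env.state()[k] for k in("gripper_width","gripper_force","ee_pos","force")})
a=[]
for n in("top","scene"):
    i=grab_frame(n); cv2.imwrite(f"pics/{n}_r.png",i)
    u=proj(camera_model(n),np.array([[608,238,20.]]))[0].astype(int); a.append(cv2.resize(i[u[1]-50:u[1]+30,u[0]-40:u[0]+40],(400,400),interpolation=cv2.INTER_CUBIC))
cv2.imwrite("pics/s4.png",np.hstack(a))
```

```text
{'gripper_width': 9.28532009750737, 'gripper_force': 0.0, 'ee_pos': array([607.71811761, 237.84648135,  14.16650066]), 'force': array([-0.7019201 , -0.47325524, -0.23774161])}
```

View pics/s4.png

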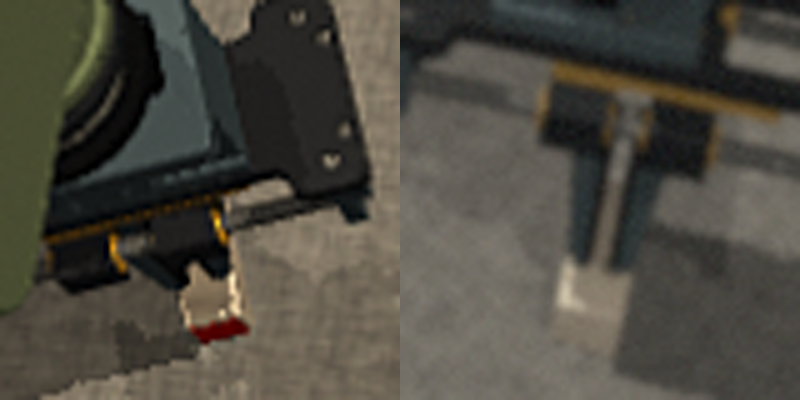

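The fingertips (≈600,265 in the right half) are closed above the seal's top although they should be well below it. So the tips sit higher than stated, and I'll calibrate by touching the seal's top.

```bash
for i in 1; do python3 -m crank '1 0 0 1 0 0 0;1 0 0 1 0 0 0;1 0 0 0 0 0 0' 5| egrep 'ee_pos|force|width'; done;  python3 -m crank '1 0 0 1 0 0 0;1 0 0 1 0 0 0;1 0 0 0 0 0 0' | egrep 'ee_pos|force|width'
```

```text
ee_pos: [607.6, 237.8, 12.0]
force: [-0.2, -0.3, -0.0]
gripper_width: 0.9
gripper_force: 0.0
ee_pos: [607.6, 237.8, 10.0]
force: [0.6, 0.5, 0.4]
gripper_width: 0.5
gripper_force: 0.0
```

```bash
python3 -m crank '1 0 0 1 0 0 0;1 0 0 1 0 0 0;1 0 0 0 0 0 0' | egrep 'ee_pos|force' ;  python3 -m crank '1 0 0 1 0 0 0;1 0 0 1 0 0 0;1 0 0 0 0 0 0' | egrep 'ee_pos|force'
```

```text
ee_pos: [607.8, 237.9, 9.5]
force: [-2.2, -1.6, 6.9]
gripper_force: 3.5
ee_pos: [607.9, 237.9, 9.5]
force: [-5.6, -2.5, 16.7]
gripper_force: 8.4
```

Run:
```python
from h import *
from seal import seal
for n in("top","scene"):
    i=grab_frame(n); cv2.imwrite(f"pics/{n}_r.png",i)
i=cv2.imread("pics/scene_r.png");u=proj(camera_model("scene"),np.array([[608,238,20.]]))[0].astype(int)
cv2.imwrite("pics/s5.png",cv2.resize(i[u[1]-60:u[1]+40,u[0]-66:u[0]+66],(792,600),interpolation=cv2.INTER_CUBIC))
```

```text
(no output)
```

View pics/s5.png

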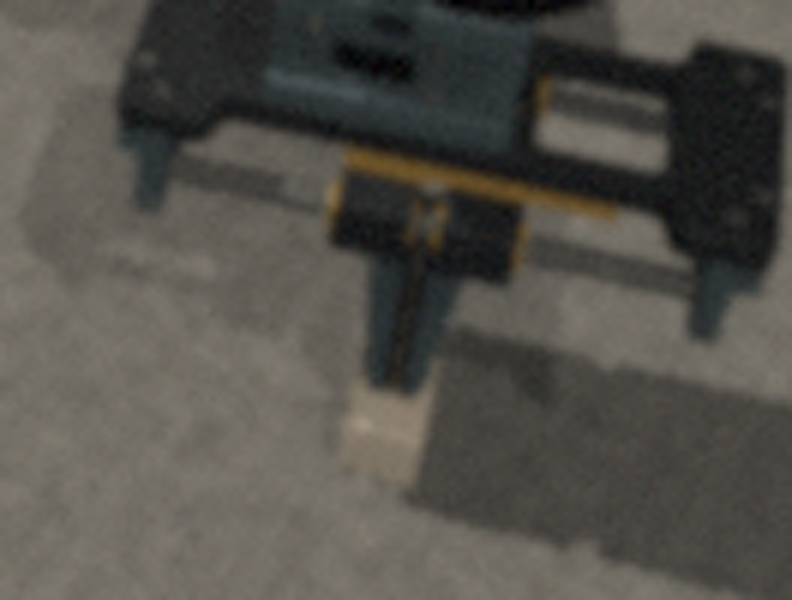

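```bash
python3 -m crank '1 0 0 -20 0 0 0;0 0 0 0 0 0 0;0 0 0 0 0 0 0;0 0 0 0 0 0 0' 20 >/dev/null
python3 - <<'E'
from h import *
from seal import seal
print(env.state()["ee_pos"],env.state()["time_s"])
E
python3 -m crank '0 0 0 14 0 0 0;0 0 0 13 0 0 0;0 0 0 0 0 0 0;0 0 0 0 0 0 0'
```

```text
[607.1076743  237.62705337  25.09854508] 9.05
time_s: 9.55
ee_pos: [607.8, 237.9, -1.1]
ee_rot: [180.0, -0.0, -157.4]
force: [-0.2, 0.1, 0.3]
gripper_width: 45.5
gripper_force: 0.0
```

```bash
python3 -m crank '0 0 0 1 0 0 0;1 0 0 0 0 0 0;1 0 0 0 0 0 0;1 0 0 0 0 0 0;1 0 0 0 0 0 0' 20;python3 go.py 608.5 238 -2 202.6;  python3 -m crank '1 0 0 -10 0 0 0;1 0 0 -20 0 0 0;1 0 0 -30 0 0 0;1 0 0 -10 0 0 0;1 0 0 0 0 0 0'; python3 go.py 537.3 -18.8 68 180.4
```

```text
time_s: 10.18
ee_pos: [607.8, 237.9, -1.6]
ee_rot: [180.0, 0.0, -157.4]
force: [-0.4, -0.2, 0.3]
gripper_width: 23.6
gripper_force: 20.0
t 10.18 pos [607.8 237.9  -1.6] rpy [ 1.7999e+02  2.0000e-02 -1.5743e+02] w 23.6 F [-0.4 -0.2  0.3] gf 20.0
turn z -0.03 then shift -0.7 -0.2 0.4
time_s: 10.8
ee_pos: [608.0, 237.9, 68.8]
ee_rot: [-180.0, 0.1, -157.4]
force: [0.5, 0.1, -0.3]
gripper_width: 24.1
gripper_force: 20.0
t 10.8 pos [608.  237.9  68.8] rpy [-1.8000e+02  8.0000e-02 -1.5743e+02] w 24.1 F [ 0.5  0.1 -0.3] gf 20.0
turn z 22.17 then shift 72.5 -256.2 0.8
```

```bash
python3 -m crank '1 0 0 0 0 0 7.4;1 0 0 0 0 0 7.4;1 0 0 0 0 0 7.4;1 12 -43 0 0 0 0;1 12 -43 0 0 0 0;1 12 -43 0 0 0 0;1 12 -43 0 0 0 0;1 12 -43 0 0 0 0;1 12 -41 0 0 0 0'; python3 -m crank '1 0 0 0 0 0 0;1 0 0 0 0 0 0;1 0 0 0 0 0 0'>/dev/null; python3 go.py 536.5 -18.8 68 180.4
python3 - <<'E'
from h import *
for n in("top","scene"):
    i=grab_frame(n); cv2.imwrite(f"pics/{n}_p.png",i)
E
```

```text
time_s: 11.92
ee_pos: [535.9, -19.9, 66.9]
ee_rot: [180.0, -0.1, -179.6]
force: [-0.2, -0.2, -0.8]
gripper_width: 23.9
gripper_force: 20.0
t 12.3 pos [537.5 -17.7  67.7] rpy [ 1.7998e+02 -3.0000e-02 -1.7956e+02] w 23.7 F [ 0.6 -0.4 -1. ] gf 20.0
turn z 0.04 then shift 1.0 -1.1 -0.3
```

```bash
python3 -m crank '1 1 -1 15 0 0 0;1 0 0 15 0 0 0;1 0 0 15 0 0 0;1 0 0 0 0 0 0;1 0 0 0 0 0 0' | egrep 'time|ee_pos|force'; python3 go.py 536.5 -18.8 10.4 180.4; python3 -m crank '1 0 0 4 0 0 0;1 0 0 2 0 0 0;1 0 0 0 0 0 0'| egrep 'time|ee_pos|force'
```

```text
time_s: 13.02
ee_pos: [536.6, -19.7, 23.1]
force: [0.5, 0.6, -0.8]
gripper_force: 20.0
t 13.03 pos [536.6 -19.7  23.1] rpy [ 1.7999e+02  1.0000e-02 -1.7963e+02] w 23.9 F [ 0.5  0.6 -0.8] gf 20.0
turn z -0.03 then shift 0.1 0.9 12.7
time_s: 13.4
ee_pos: [536.3, -19.6, 17.1]
force: [-0.7, -0.1, -0.9]
gripper_force: 20.0
```

```bash
python3 -m crank '1 0 0.6 2 0 0 0;1 0 0 2 0 0 0;1 0 0 1 0 0 0;1 0 0 0 0 0 0'| egrep 'time|ee_pos|force'; python3 -m crank '1 0 0 1 0 0 0;1 0 0 1 0 0 0;1 0 0 0 0 0 0'| egrep 'time|ee_pos|force'
```

```text
time_s: 13.9
ee_pos: [536.3, -19.0, 12.0]
force: [-0.6, -0.1, -0.5]
gripper_force: 20.0
time_s: 14.28
ee_pos: [536.4, -19.0, 10.4]
force: [-0.2, -0.9, 1.9]
gripper_force: 20.0
```

```bash
python3 -m crank '0 0 0 0 0 0 0;0 0 0 0 0 0 0;0 0 0 -10 0 0 0;0 0 0 -30 0 0 0;0 0 0 -40 0 0 0;0 0 0 0 0 0 10.7;0 0 0 0 0 0 10.7;0 0 0 0 0 0 10.7;0 0 0 0 0 0 10.7;0 0 0 0 0 0 10.7'; python3 -m crank '0 0 0 0 0 0 10.7;0 0 0 0 0 0 10.7;0 0 0 0 0 0 10.7;0 0 0 0 0 0 10.7;0 0 0 0 0 0 10.7;0 0 0 0 0 0 10.7;0 0 0 0 0 0 10.7;0 0 0 0 0 0 10.7;0 0 0 0 0 0 10.7;0 0 0 0 0 0 0'; python3 go.py 568.5 -274.3 90 30.4
```

```text
time_s: 15.52
ee_pos: [536.5, -19.1, 90.9]
ee_rot: [180.0, 0.0, 126.5]
force: [-0.0, 0.8, -0.3]
gripper_width: 45.5
gripper_force: 0.0
time_s: 16.77
ee_pos: [536.5, -19.0, 90.7]
ee_rot: [180.0, -0.0, 30.7]
force: [0.9, 0.4, -0.9]
gripper_width: 45.5
gripper_force: 0.0
t 16.77 pos [536.5 -19.   90.7] rpy [ 1.7998e+02 -4.0000e-02  3.0700e+01] w 45.5 F [ 0.9  0.4 -0.9] gf 0.0
turn z 0.3 then shift -101.6 236.3 0.7
```

```bash
python3 -m crank '0 -20 47 0 0 0 0.3;0 -20 47 0 0 0 0;0 -20 47 0 0 0 0;0 -20 47 0 0 0 0;0 -21 48 0 0 0 0;0 0 0 0 0 0 0;0 0 0 0 0 0 0;0 0 0 0 0 0 0'>/dev/null; python3 go.py 568.5 -274.3 13 30.4
python3 - <<'E'
from h import *
from seal import seal
I={n:grab_frame(n) for n in("top","scene")}
for n in I: cv2.imwrite(f"pics/{n}_q.png",I[n])
for n in I:
    print(n,fit("case_base",(537,-19,[0,-8,8]),{n:I[n]}))
    for th in(120,150): print(seal(n,I[n],(537,-19),z=38,th=th))
# top face of case_top from first picture
i=cv2.imread("pics/top0.png"); h=cv2.cvtColor(i,cv2.COLOR_BGR2HSV)
print(env.state()["time_s"])
E
```

```text
t 17.77 pos [ 568.2 -272.4   90.2] rpy [-179.96   -0.     30.4 ] w 45.7 F [ 1.4  0.5 -0.1] gf 0.0
turn z -0.0 then shift -0.7 1.8 77.2
top (array([ 5.378e+02, -1.830e+01,  4.000e-01]), np.float64(0.251))
(array([537. , -18.4]), array([63.6, 24.7]), 0.4)
(array([537.1, -18.5]), array([63., 24.]), 0.5)
scene (array([535.6, -21.1,   1.9]), np.float64(0.425))
(array([544.5, -18.7]), array([77.5, 29.2]), 4.8)
(array([539.4, -19.2]), array([64.1, 23.2]), 0.5)
17.875
```

```bash
python3 go.py 569.2 -273.5 13 30.4; python3 -m crank '0 0.3 1.5 20 0 0 0;0 0 0 25 0 0 0;0 0 0 20 0 0 0;0 0 0 0 0 0 0;0 0 0 0 0 0 0';python3 go.py 569.2 -273.5 13 30.4
```

```text
t 17.88 pos [ 568.4 -272.5   90.3] rpy [-179.98   -0.     30.39] w 45.7 F [ 0.2 -0.3  0.2] gf 0.0
turn z -0.01 then shift 0.2 1.3 77.3
time_s: 18.5
ee_pos: [570.1, -274.7, 26.0]
ee_rot: [179.9, -0.0, 30.3]
force: [0.9, -0.2, 0.2]
gripper_width: 45.7
gripper_force: 0.0
t 18.5 pos [ 570.1 -274.7   26. ] rpy [ 1.7993e+02 -5.0000e-02  3.0320e+01] w 45.7 F [ 0.9 -0.2  0.2] gf 0.0
turn z -0.08 then shift -0.1 -1.5 13.0
```

```bash
python3 -m crank '0 0 -1 7 0 0 0;0 0 0 5 0 0 0;0 0 0 0 0 0 0;0 0 0 0 0 0 0';python3 go.py 569.2 -273.5 13 30.4;python3 -m crank '1 0 0 0 0 0 0;1 0 0 0 0 0 0;1 0 0 0 0 0 0;1 0 0 0 0 0 0;1 0 0 0 0 0 0' 40; python3 go.py 569.2 -273.5 13 30.4
```

```text
time_s: 19.0
ee_pos: [568.9, -274.1, 13.2]
ee_rot: [180.0, -0.0, 30.3]
force: [-0.3, 0.1, -0.3]
gripper_width: 45.4
gripper_force: 0.0
t 19.0 pos [ 568.9 -274.1   13.2] rpy [ 1.800e+02 -1.000e-02  3.027e+01] w 45.4 F [-0.3  0.1 -0.3] gf 0.0
turn z -0.13 then shift 0.5 -0.4 0.2
time_s: 19.62
ee_pos: [568.8, -273.9, 13.2]
ee_rot: [-180.0, -0.0, 30.3]
force: [-0.7, -0.3, 0.6]
gripper_width: 17.9
gripper_force: 40.0
t 19.62 pos [ 568.8 -273.9   13.2] rpy [-179.98   -0.     30.27] w 17.9 F [-0.7 -0.3  0.6] gf 40.0
turn z -0.13 then shift 0.6 -0.1 0.2
```

```bash
python3 -m crank '1 0 0 -15 0 0 0;1 0 0 -30 0 0 0;1 0 0 -30 0 0 0;1 0 0 0 0 0 10;1 0 0 0 0 0 10;1 0 0 0 0 0 9.9;1 0 0 0 0 0 0;1 0 0 0 0 0 0'; python3 go.py 537.3 -18.8 88 0.4
```

```text
time_s: 20.62
ee_pos: [568.9, -274.1, 88.5]
ee_rot: [180.0, -0.0, 0.5]
force: [-0.3, -0.2, -1.6]
gripper_width: 17.9
gripper_force: 40.0
t 20.62 pos [ 568.9 -274.1   88.5] rpy [ 1.7999e+02 -2.0000e-02  5.1000e-01] w 17.9 F [-0.3 -0.2 -1.6] gf 40.0
turn z 0.11 then shift -29.8 -255.5 0.5
```

```bash
python3 -m crank '1 -5 -42 0 0 0 0.1;1 -5 -43 0 0 0 0;1 -5 -43 0 0 0 0;1 -5 -43 0 0 0 0;1 -5 -43 0 0 0 0;1 -5 -41 0 0 0 0;1 0 0 0 0 0 0;1 0 0 0 0 0 0;1 0 0 0 0 0 0'>/dev/null; python3 go.py 537.3 -18.8 58 0.4
python3 - <<'E'
from h import *
z=env.state()["ee_pos"][2]
for n in("top","scene"):
    i=grab_frame(n); cv2.imwrite(f"pics/{n}_t.png",i); print(n,fit("case_top",(537.5,-19,[0,-8,8]),{n:i},z=z-11.2))
E
```

```text
t 21.75 pos [537.9 -20.2  88.2] rpy [ 1.7999e+02 -2.0000e-02  2.3000e-01] w 17.4 F [-0.1 -0.7 -1.1] gf 40.0
turn z -0.17 then shift -0.6 -1.4 30.2
top (array([519.3,   2.7,  77.9]), np.float64(0.939))
scene (array([540.9, -20.7,   2.5]), np.float64(0.49))
```

```bash
python3 -m crank '1 -0.6 -1.2 15 0 0 0;1 0 0 14 0 0 0;1 0 0 0 0 0 0;1 0 0 0 0 0 0' >/dev/null; python3 go.py 537.3 -18.8 58 0.4; python3 -m crank '1 0 0 4 0 0 0;1 0 0 3 0 0 0;1 0 0 0 0 0 0'; python3 go.py 537.3 -18.8 33.2 0.4
```

```text
t 22.35 pos [537.1 -18.   58.9] rpy [-1.7999e+02  1.0000e-02  2.7000e-01] w 17.7 F [ 0.5 -0.4 -1.4] gf 40.0
turn z -0.13 then shift 0.2 0.8 0.9
time_s: 22.72
ee_pos: [536.8, -17.9, 51.9]
ee_rot: [-180.0, 0.0, 0.3]
force: [0.3, -0.1, -1.6]
gripper_width: 17.8
gripper_force: 40.0
t 22.73 pos [536.8 -17.9  51.9] rpy [-1.7999e+02  3.0000e-02  2.7000e-01] w 17.8 F [ 0.3 -0.1 -1.6] gf 40.0
turn z -0.13 then shift 0.5 0.9 18.7
```

```bash
python3 -m crank '1 0.5 0.8 2 0 0 0;1 0 0 2 0 0 0;1 0 0 0 0 0 0;1 0 0 0 0 0 0' | egrep "ee_pos|force"; python3 -m crank '1 0 0 2 0 0 0;1 0 0 2 0 0 0;1 0 0 0 0 0 0' | egrep "ee_pos|force"
```

```text
ee_pos: [537.5, -18.8, 48.1]
force: [0.0, -0.6, -1.4]
gripper_force: 40.0
ee_pos: [537.3, -18.8, 43.9]
force: [1.0, -1.4, -2.6]
gripper_force: 40.0
```

```bash
python3 -m crank '1 0 0 2 0 0 0;1 0 0 2 0 0 0;1 0 0 1 0 0 0;1 0 0 0 0 0 0' | egrep "ee_pos|force"; python3 -m crank '1 0 0 1 0 0 0;1 0 0 1 0 0 0;1 0 0 1 0 0 0;1 0 0 0 0 0 0' | egrep "ee_pos|force"
```

```text
ee_pos: [537.4, -18.8, 39.0]
force: [-0.2, 0.3, -1.6]
gripper_force: 40.0
ee_pos: [537.4, -18.8, 36.0]
force: [0.2, 0.9, -1.5]
gripper_force: 40.0
```

```bash
python3 -m crank '1 0 0 1 0 0 0;1 0 0 1 0 0 0;1 0 0 0 0 0 0' | egrep "ee_pos|force"; python3 -m crank '1 0 0 1 0 0 0;1 0 0 0 0 0 0;1 0 0 0 0 0 0' | egrep "ee_pos|force"
```

```text
ee_pos: [537.6, -18.8, 35.1]
force: [-2.0, -0.1, 5.4]
gripper_force: 40.0
ee_pos: [537.7, -18.8, 35.1]
force: [-3.3, 0.3, 11.9]
gripper_force: 40.0
```

```bash
python3 -m crank '1 -0.5 0 0.6 0 0 0;1 0 0 0 0 0 0;1 0 0 0 0 0 0;1 0 0 0 0 0 0'
python3 - <<'E'
from h import *
a=[]
for n in("scene","top"):
    i=grab_frame(n); u=proj(camera_model(n),np.array([[537,-19,35.]]))[0].astype(int); a.append(cv2.resize(i[u[1]-40:u[1]+40,u[0]-40:u[0]+40],(400,400),interpolation=cv2.INTER_CUBIC))
cv2.imwrite("pics/fin.png",np.hstack(a))
E
```

```text
time_s: 25.85
ee_pos: [537.7, -18.8, 35.1]
ee_rot: [-180.0, -0.1, 0.3]
force: [-3.3, -0.6, 14.8]
gripper_width: 17.9
gripper_force: 40.0
```

View pics/fin.png

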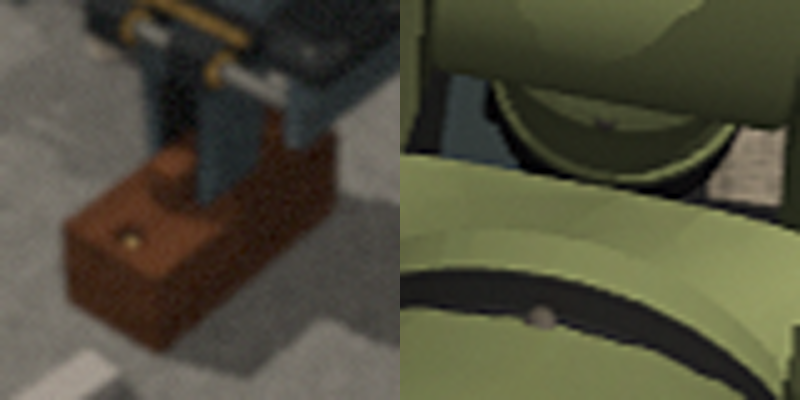

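The left half shows the case closed with no gap between the halves. The dowel shows in its hole at about (130,240), and the fingers hold the rib with a push of 14.8 N. Handing in.

```bash
python3 -c "
from workcell import env
print(env.state()['force']); print(env.job_done())"
```

```text
[-3.94739423  0.24855841 15.3046091 ]
the job is handed in; nothing more can be done
None
```

The seal lies flat in the recess and the upper half is down over both dowels, flush where the last picture shows it; I handed in at about 26 s, still gripping the rib and pressing with about 15 N.

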